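# Load the dry-block incubator from the carrying rack

## Robot

A 6-joint arm with a two-finger parallel gripper is mounted at the origin on a cart in front of the work surface, level with it; the furniture and walls round the work are solid. World frame = base frame: x ahead of the robot, y to its left, z up, the work surface at z = 0. Lengths are in m, angles in rad, forces in N, time in s.
With the tool pointing down it reaches from about 0.275 to 0.85 m from the base axis. Payload 19 kg.
Tool frame: the origin (TCP) lies where the fingers leave the gripper's body, on its centre line; the fingertips stand 73 mm ahead of it and the grasp point (between the pads) lies 54 mm ahead of it; z points along the fingers, y is the line along which they close (so a half turn about z gives the same grasp; the last joint's range is limited). The gripper opens to 85 mm and grips with 20 to 120 N. Pads are 22 mm wide; open, the fingers measure 114 mm over their backs; the gripper's body (76 mm by 85 mm) begins 54 mm behind the grasp point. The pads swing forward as they close: fully open they stand 13 mm farther back than shut.
Start: joints at [-1.47, 0.15, 1.437, -0, 1.554, -0.134], TCP at [0.134, -0.559, 0.304] pointing down, gripper open.
Joint ranges: [-2.8, 2.8], [-0.68, 2.1], [0.12, 2.68], [-1.39, 4.53], [0.16, 2.79], [-2.81, 2.81]. Speed limits (rad/s): [1.89, 1.89, 2.22, 3.01, 3.01, 3.01].

## Interface

Orientations are given as a rotation vector (axis times angle).
In Python, from rig import r gives the robot as it stands.
- The arm moves only by the tool carry_out, never from a script. Its argument "series" is a list that holds one entry, the list of rows, each a list of 7 numbers: the shift along the tool's x, y, z as a fraction of full scale, then the turn, a rotation vector about the tool's x, y, z as a fraction of full scale, then the opening, from 0 (shut) to 1 (fully open). In form: [[[dx, dy, dz, rx, ry, rz, grip], ...]]. A call has 1 to 5 rows; each row shifts and turns the commanded pose from where the row before left it, along the tool's axes as they then stand; what a row does not reach is not made up. Full scale, the value 1, is 25 mm for a shift and 0.1 rad for a turn. A row lasts 1/12 s, in which the tool goes at most 41.7 mm and 7.16 degrees, less where a joint would pass 70% of its speed; a pose out of reach is approached as far as the arm can. A call with a number of a shift or a turn outside -1 to 1 is refused whole. A call with a gripper value outside its range is refused whole. The fingers move at their own pace and stop on an object; "squeeze" is the grip in N (left out, the last holds). Time passes only in rows, so rows that do not move let the fingers close. It gives the time, the measured TCP pose, the force, the opening and the grip force at its end, in the units of the state.
- r.observe(): the state, without advancing time (a new reading comes with each control period).
- r.snapshot(name): name is "scene" or "top" or "wrist"; returns a dict with "frame" (480x640x3 uint8, red, green, blue), "range_z" (480x640 float32, m along the optical axis (not along the pixel's ray), 0 where there is no reading), "fx", "fy", "cx", "cy" (pixels), "xyz" and "rotation" of the camera in the world. Camera axes: x right, y down, z forward; pixel columns grow to the right and rows downward; lengths in m; the calibration is good to about 2 mm. A picture is of the moment at which its call begins.
- r.finish_job(): hands the job in; it is judged then, once.
Trained networks look in the newest picture that a camera, given by its name, has taken for a name from the list of things; names that differ only in an ending like _2 or _b are one class to them, and where a whole thing is asked for, a point or a joint stands for the part that bears it (a point fixed in the world has none). Each returns a list of dicts, best first, with "confidence" (0 to 1); they miss things now and then, are a little off and sometimes report something else, mostly with a low value. They report only what shows in the picture. A call takes as long as a camera call. They do not tell look-alikes from the thing itself.
- r.look_for(camera, target): "position" ([column, row] in pixels, amid what is visible of it).
- r.spot_point(camera, target): "position" ([column, row] in pixels: a listed point, or the origin of a listed thing).
The state is a dict: "time": time; "joint_pos": joint angles; "joint_vel": joint speeds; "tau": joint torques, N m; "tool_pos": TCP position; "ee_rot": TCP orientation; "ft_force": force on the tool from outside, world axes, zero at the start; "torque": the same for the moment, N m; "grip_width": opening from 0.0 (shut) to 1.0 (fully open); "grip_force": force on a finger pad.
Only numpy, scipy, OpenCV 4.12 (cv2) and the standard library are available. Lean on these libraries where they do the work, as an engineer would, in place of code of your own. Each camera call takes 0.05 s, during which the arm holds its last target. There are 200 camera calls.

## Task

Move the row of four vessels from the steel carrying rack into the dry-block incubator, each upright on the bottom of the well that is bored for it: the bottle in the widest round well, the pot in the middle one, the slim screw vial in the narrowest round one and the cuvette in the square one. Load them one at a time from the widest vessel to the narrowest, because the big ones take longest to warm, and let go of each before fetching the next. Knock nothing over, and leave the glass beaker and the short vial outside the rack where they stand.

Things in the scene. Friction and masses are not known exactly. Their poses are not given: they have to be found in the camera images.
- bottle: White screw-cap bottle with a red cap: body 54 mm across up to 74 mm, cap 30 mm across from 76 to 96 mm (its top), 0.1 to 0.2 kg. Origin: centre of the underside, z up. Like the other three vessels it starts upright in one of the four places, in any order, of the low steel carrying rack, whose places lie 74 mm apart in a row along y, give or take 0.25 rad.
- pot: Round sample jar, 40 mm in diameter and 70 mm high, with a white screw lid, 40 to 80 g. Origin: centre of the underside, z up. Starts upright in another place of the rack. The rack is a trough of 80 x 300 mm, floor 3 mm thick, with low cross walls and a rim 24 mm above the worktop; it does not move.
- vial: Small glass screw vial with a black cap, 24 mm across, 62 mm high (cap from 40 mm up). Origin: centre of the underside, z up. Starts upright in another place of the rack.
- cuvette: Square clear cell with a lid, 12 x 12 mm (14 mm over its faces at most), 47 mm high. Origin: centre of the underside, z up, x and y square to its faces. Starts upright in another place of the rack, faces within about 0.3 rad of square to the rack.
- block_64: Aluminium block, 76 (x) by 78 (y) by 60 mm high, with one vertical round well 64 mm wide and 40 mm deep, its mouth chamfered 5 mm at 45 degrees: the bottle's. Origin: on the well's axis at the block's underside, z up; mouth at z = 60 mm, well floor at z = 20 mm. The blocks cannot move.
- block_50: The same block with a round well 50 mm wide, 35 mm deep: the pot's. Origin on the well's axis at the underside; mouth at z = 60 mm, floor at z = 25 mm. The four blocks stand side by side, 80 mm apart along their y, in any order, in the white incubator housing, which rises nowhere above the blocks' tops (74 mm above the worktop).
- block_36: The same block with a round well of 36 mm diameter, 30 mm deep: the vial's. Origin on the well's axis at the underside; mouth at z = 60 mm, floor at z = 30 mm.
- block_sq: The same block with a square well of 22 x 22 mm, sides along the block's x and y, 22 mm deep: the cuvette's. Origin on the well's axis at the underside; mouth at z = 60 mm, floor at z = 38 mm.
- beaker: Glass beaker, 62 mm across, 77 mm high: a bystander beside the right-hand end of the incubator. Origin: centre of the underside.
- red_vial: Short vial with a red cap, 24 mm across, 49 mm high: a bystander beside the right-hand end of the carrying rack. Origin: centre of the underside.
Mind the look-alikes: they are no part of the job. Leave any blue or yellow look-alike of the vial alone.

How it is judged:
On the way, in this order (a step that is already met when the one before it is completed fails the run):
1. the bottle stands in the widest round well, let go (horizontal distance between bottle and block_64 below 0.009 m and z of bottle in the frame of block_64 between 0.015 and 0.025 m and angle between bottle's own z axis and vertical below 0.15 rad and contact force between the fingers and bottle below 0.1 N), for 0.2 s.
2. the pot stands in the middle round well, let go (horizontal distance between pot and block_50 below 0.009 m and z of pot in the frame of block_50 between 0.02 and 0.03 m and angle between pot's own z axis and vertical below 0.15 rad and contact force between the fingers and pot below 0.1 N), for 0.2 s.
3. the slim vial stands in the narrowest round well, let go (horizontal distance between vial and block_36 below 0.009 m and z of vial in the frame of block_36 between 0.025 and 0.035 m and angle between vial's own z axis and vertical below 0.15 rad and contact force between the fingers and vial below 0.1 N), for 0.2 s.
4. the cuvette stands in the square well, let go (horizontal distance between cuvette and block_sq below 0.009 m and z of cuvette in the frame of block_sq between 0.033 and 0.043 m and angle between cuvette's own z axis and vertical below 0.15 rad and contact force between the fingers and cuvette below 0.1 N), for 0.2 s.
At the end, for the whole second after the job is handed in: All four vessels stand in their own wells: axis within 9 mm of the well's axis, underside within 5 mm of the well's floor, upright within 0.15 rad, released and at rest; the beaker and the short vial outside the rack are within 20 mm of where they stood (all of step 1 and all of step 2 and all of step 3 and all of step 4 and linear speed of each of bottle, pot, vial, cuvette below 0.02 m/s and distance of each of beaker, red_vial from where it was at the start of the episode below 0.02 m); the robot touches nothing.
It fails at once if a vessel, the beaker or the short vial outside the rack is knocked over (tilted by more than 0.7 rad) (angle between any of bottle, pot, vial, cuvette, beaker, red_vial's own z axis and vertical above 0.7 rad).
It also fails if it takes over 109 s, if anything falls off the work surface, if the arm or the gripper's body presses on something with over 40 N, if the wrist force passes 120 N, or if a joint passes its speed limit or range.

## Working session

There is one attempt and no reset: what is moved stays moved. The work goes in short steps, Python scripts to look and compute and a tool call to move; the robot and the scene stay as the last step left them, time stands still between calls to the robot, and variables do not carry over. Pictures are saved under pics/ and viewed, at most 14 in all, crops included, and the job is handed in when it is done.

Besides the shell and the picture viewer there is one more tool, called after ">>>" as a command line: name --argument value ..., lists and objects as JSON in quotes. carry_out: Moves the arm, as the interface text tells. Shift numbers are shares of 25 mm and turn numbers shares of 0.1 rad, none past 1 either way. Its arguments: {"type":"object","properties":{"series":{"type":"array"},"squeeze":{"type":"number"}},"required":["series"]}

```bash
ls; mkdir -p pics; cat > h.py <<'E'
from rig import r
import numpy as np, cv2
from scipy.spatial.transform import Rotation as R
def rot(s):
    m=np.array(s["rotation"],float)
    return m if m.shape==(3,3) else R.from_rotvec(m).as_matrix()
def cloud(s):
    z=s["range_z"]; v,u=np.mgrid[0:480,0:640]
    p=np.stack([(u-s["cx"])/s["fx"]*z,(v-s["cy"])/s["fy"]*z,z],-1)
    w=p@rot(s).T+np.array(s["xyz"]); w[z==0]=np.nan; return w
def save(s,n): cv2.imwrite("pics/%s.png"%n,s["frame"][:,:,::-1])
E
python3 - <<'E'
from h import *
print(r.observe())
for c in ["scene","top"]:
    s=r.snapshot(c); save(s,c+"0"); print(c,s["xyz"],np.round(s["rotation"],3),s["fx"],s["cx"],s["cy"])
    w=cloud(s); np.save(c+"0.npy",w)
    for t in ["bottle","pot","vial","cuvette","block_64","block_50","block_36","block_sq","beaker","red_vial"]:
        for f in (r.look_for,):
            for d in f(c,t)[:3]:
                u,v=d["position"]; print(t,np.round([u,v]),round(d["confidence"],2),np.round(w[int(np.clip(v,0,479)),int(np.clip(u,0,639))],3))
E
```

```text
pics
{'time': 0.0, 'joint_pos': array([-1.47001224e+00,  1.50985003e-01,  1.43800577e+00,  1.24249617e-05,
        1.55381292e+00, -1.34008260e-01]), 'joint_vel': array([-3.93044658e-04, -5.84891538e-04, -2.87405805e-04, -1.18313102e-05,
        1.18287816e-03,  9.28732424e-05]), 'tau': array([ 4.67597818e-05, -7.13049674e+01, -5.70879543e+01, -1.37488246e-04,
        8.78525520e-03, -5.92799188e-05]), 'tool_pos': array([ 0.13373207, -0.55907334,  0.30328855]), 'ee_rot': array([-3.11876671e+00, -3.67822250e-01, -5.10914798e-05]), 'ft_force': array([-0.10626278, -0.39465462, -0.49484063]), 'torque': array([0.01492419, 0.02643907, 0.00339031]), 'grip_force': 0.0, 'grip_width': 0.9985919601918244}
scene [-0.21105953  0.72770485  0.69556827] [-1.11   2.198 -1.162] 610.3902504275871 324.932903865873 235.25245761270963
bottle [317. 233.] 0.89 [0.552 0.178 0.059]
bottle [276. 302.] 0.69 [0.438 0.343 0.053]
pot [253. 266.] 0.66 [0.549 0.319 0.047]
vial [202. 251.] 0.95 [0.658 0.364 0.033]
vial [226. 285.] 0.72 [0.532 0.383 0.043]
vial [175. 263.] 0.64 [0.647 0.421 0.037]
cuvette [290. 254.] 
[... 748 characters left out ...]
.] 0.79 [0.561 0.31  0.074]
vial [188. 180.] 0.84 [0.649 0.408 0.05 ]
vial [202. 237.] 0.73 [0.545 0.379 0.065]
vial [219. 170.] 0.63 [0.663 0.351 0.06 ]
block_64 [217. 308.] 0.88 [0.424 0.36  0.042]
block_64 [265. 304.] 0.8 [0.429 0.276 0.04 ]
block_64 [361. 287.] 0.72 [0.455 0.11  0.036]
block_50 [217. 308.] 0.88 [0.424 0.36  0.042]
block_50 [265. 304.] 0.8 [0.429 0.276 0.04 ]
block_50 [361. 287.] 0.72 [0.455 0.11  0.036]
block_36 [217. 308.] 0.88 [0.424 0.36  0.042]
block_36 [265. 304.] 0.8 [0.429 0.276 0.04 ]
block_36 [361. 287.] 0.72 [0.455 0.11  0.036]
block_sq [312. 290.] 0.73 [0.451 0.194 0.052]
beaker [420. 291.] 0.61 [0.444 0.006 0.034]
red_vial [370. 214.] 0.61 [0.581 0.09  0.052]
```

View pics/top0.png

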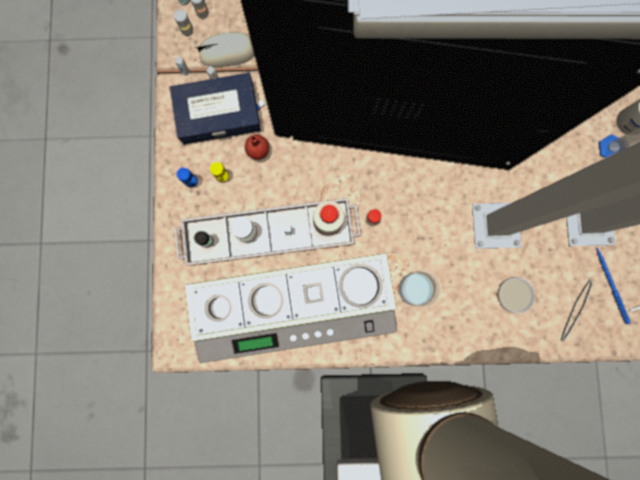

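View pics/scene0.png

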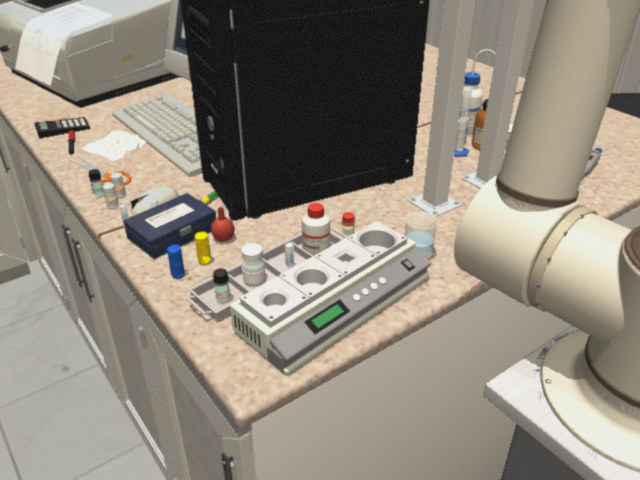

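The top view shows the rack with, left to right, vial (204,239), pot (246,229), cuvette (290,231) and bottle (329,215). The wells from left to right are 36 (218,307), 50 (266,300), square (313,293) and 64 (360,286). The beaker is at (418,288), the red vial at (374,216), and posts stand at (497,225).

```bash
cat > m.py <<'E'
from h import *
def plane(s,z0):
    v,u=np.mgrid[0:480,0:640]
    d=np.stack([(u-s["cx"])/s["fx"],(v-s["cy"])/s["fy"],np.ones(u.shape)],-1)@rot(s).T
    c=np.array(s["xyz"]); return c+d*((z0-c[2])/d[...,2])[...,None]
def disc(s,w,c,ztop,rad,tol=.006):
    "centre of the flat top at height ztop near c; area, equivalent diameter"
    P=plane(s,ztop); m=(np.hypot(P[...,0]-c[0],P[...,1]-c[1])<rad)&(abs(w[...,2]-ztop)<tol)
    n,l,st,_=cv2.connectedComponentsWithStats(m.astype(np.uint8))
    k=1+np.argmax(st[1:,4]); m=l==k
    (x,y),wh,a=cv2.minAreaRect((P[m][:,:2]*1e3).astype(np.float32))
    return np.round(P[m][:,:2].mean(0),4),np.round([x,y],1),np.round(wh,1),round(a,1),int(m.sum()),round(float(np.median(w[m][:,2])),4)
def hole(s,w,c,rad):
    P=plane(s,.074); m=(np.hypot(P[...,0]-c[0],P[...,1]-c[1])<rad)&(w[...,2]<.0715)
    n,l,st,_=cv2.connectedComponentsWithStats(m.astype(np.uint8))
    k=1+np.argmax(st[1:,4]); m=l==k
    (x,y),wh,a=cv2.minAreaRect((P[m][:,:2]*1e3).astype(np.float32))
    return np.round(P[m][:,:2].mean(0),4),np.round([x,y],1),np.round(wh,1),round(a,1),int(m.sum())
E
python3 - <<'E'
from m import *
for c in ["top","scene"]:
    s=r.snapshot(c); w=cloud(s); print(c)
    for n,p,z,rd in [("bottle",(.568,.164),.099,.03),("pot",(.561,.31),.073,.03),("vial",(.545,.379),.065,.02),("cuvette",(.555,.236),.05,.015),("beaker",(.44,.006),.077,.04),("red",(.581,.09),.049,.02)]:
        try: print(n,*disc(s,w,p,z,rd))
        except Exception as e: print(n,e)
    for n,p,rd in [("64",(.455,.11),.04),("sq",(.445,.19),.03),("50",(.435,.276),.036),("36",(.424,.36),.034)]:
        try: print(n,*hole(s,w,p,rd))
        except Exception as e: print(n,e)
    b=(abs(w[...,2]-.074)<.003)&(w[...,0]>.36)&(w[...,0]<.52)&(w[...,1]>.04)&(w[...,1]<.44)
    print("blocks",cv2.minAreaRect((w[b][:,:2]*1e3).astype(np.float32)),np.median(w[b][:,2]))
    # obstacles
    t=(w[...,2]>.12)&(w[...,0]>.3)&(w[...,0]<.8)&(w[...,1]>-.4)&(w[...,1]<.6)
    for y in np.arange(-.4,.6,.05):
        q=w[t&(abs(w[...,1]-y)<.025)]
        if len(q)>5: print(round(y,2),"xmin",q[:,0].min().round(3),"z",q[:,2].min().round(2),q[:,2].max().round(2),end="; ")
    print()
E
```

```text
top
bottle [0.5743 0.1631] [573.9 163.4] [27.9 28.3] 88.3 261 0.0989
pot [0.5592 0.3116] [559.5 312.1] [35.7 34.2] 88.4 363 0.0727
vial [0.5442 0.3828] [544.  382.4] [24.6 22.7] 44.2 158 0.0645
cuvette [0.5589 0.2347] [558.9 234.7] [10.5 10.6] 88.8 49 0.0502
beaker [0.4476 0.0084] [447.6  12. ] [59.6 60.2] 42.5 226 0.0752
red [0.577  0.0827] [577.2  82.7] [22.8 22.8] 24.0 147 0.0487
64 [0.4552 0.1138] [456.5 113.8] [69.4 69.6] 21.4 1337
sq [0.4458 0.1931] [445.6 193.2] [31.7 30.3] 9.0 271
50 [0.4349 0.2724] [434.8 272.2] [55.7 55.1] 57.8 857
36 [0.4251 0.3515] [425.9 351.7] [42.2 40.2] 55.5 488
blocks ((442.3274230957031, 216.83380126953125), (76.04141235351562, 350.8270568847656), 7.320586204528809) 0.07375091719331472
-0.3 xmin 0.54 z 0.12 0.17; -0.15 xmin 0.539 z 0.12 0.44; -0.1 xmin 0.54 z 0.12 0.5; -0.05 xmin 0.3 z 0.12 0.5; -0.0 xmin 0.3 z 0.12 0.5; 0.05 xmin 0.3 z 0.12 0.5; 0.1 xmin 0.3 z 0.12 0.5; 0.15 xmin 0.671 z 0.12 0.5; 0.2 xmin 0.717 z 0.12 0.45; 0.25 xmin 0.729 z 0.12 0.44; 
scene
bottle [0.5696 0.1678] [568.3 168.6] [29.3 38.4] 47.3 143 0.0986
pot [0.5556 0.3155] [554
[... 283 characters left out ...]
3 0.0482
64 [0.4526 0.1171] [453.9 115.9] [70.1 66. ] 53.8 631
sq [0.4434 0.1962] [443.7 194.9] [29.2 28.7] 4.9 147
50 [0.4324 0.2751] [435.1 274.9] [53.6 57.9] 82.8 529
36 [0.4223 0.3545] [423.4 354.4] [41.7 39.3] 13.4 342
blocks ((441.5259094238281, 217.80377197265625), (80.40989685058594, 354.8230895996094), 7.376970291137695) 0.07398865115221931
-0.4 xmin 0.694 z 0.12 0.17; -0.35 xmin 0.537 z 0.12 0.41; -0.3 xmin 0.535 z 0.12 0.41; -0.15 xmin 0.535 z 0.12 0.43; -0.1 xmin 0.537 z 0.12 0.43; -0.05 xmin 0.669 z 0.12 0.42; -0.0 xmin 0.677 z 0.12 0.42; 0.05 xmin 0.686 z 0.12 0.43; 0.1 xmin 0.695 z 0.12 0.44; 0.15 xmin 0.702 z 0.12 0.44; 0.2 xmin 0.711 z 0.12 0.44; 0.25 xmin 0.721 z 0.12 0.45;
```

>>> carry_out --series '[[[0,-1,0,0,0,0,1],[0,-1,0,0,0,0,1],[0,-1,0,0,0,0,1],[0,-1,0,0,0,0,1],[0,-1,0,0,0,0,1]]]'

```text
time: 1.62
tool_pos: [0.1045, -0.4364, 0.3037]
ee_rot: [-3.12, -0.368, 0.0]
ft_force: [0.0, -0.0, 0.0]
grip_width: 1.001
grip_force: 0.0
```

>>> carry_out --series '[[[0,-1,0,0,0,0,1],[0,-1,0,0,0,0,1],[0,-1,0,0,0,0,1],[1,0,0,0,0,-0.62,1],[1,0,0,0,0,-0.62,1]]]'

```text
time: 2.03
tool_pos: [0.1351, -0.3508, 0.3044]
ee_rot: [3.09, 0.559, -0.0]
ft_force: [0.1, -1.1, 0.1]
grip_width: 0.998
grip_force: 0.0
```

>>> carry_out --series '[[[1,0,0,0,0,-0.62,1],[1,0,0,0,0,-0.62,1],[1,0,0,0,0,-0.62,1],[1,0,0,0,0,-0.62,1],[1,0,0,0,0,-0.62,1]]]'

```text
time: 2.45
tool_pos: [0.2467, -0.293, 0.304]
ee_rot: [2.966, 1.035, 0.0]
ft_force: [-0.2, -0.4, -0.4]
grip_width: 1.006
grip_force: 0.0
```

>>> carry_out --series '[[[1,0,0,0,0,-0.62,1],[1,0,0,0,0,-0.62,1],[1,0,0,0,0,-0.62,1],[1,0,0,0,0,-0.62,1],[1,0,0,0,0,-0.62,1]]]'

```text
time: 2.87
tool_pos: [0.3339, -0.204, 0.304]
ee_rot: [2.77, 1.481, 0.0]
ft_force: [0.5, -0.7, -0.3]
grip_width: 1.002
grip_force: 0.0
```

>>> carry_out --series '[[[1,0,0,0,0,-0.62,1],[1,0,0,0,0,-0.62,1],[1,0,0,0,0,-0.62,1],[1,0,0,0,0,-0.62,1],[1,0,0,0,0,-0.62,1]]]'

```text
time: 3.28
tool_pos: [0.3897, -0.0927, 0.304]
ee_rot: [2.509, 1.891, 0.0]
ft_force: [-0.6, -0.6, -0.0]
grip_width: 0.996
grip_force: 0.0
```

>>> carry_out --series '[[[1,0,0,0,0,-0.62,1],[1,0,0,0,0,-0.62,1],[1,0,0,0,0,-0.62,1],[1,0,0,0,0,-0.62,1],[1,0,0,0,0,-0.62,1]]]'

```text
time: 3.7
tool_pos: [0.4089, 0.0303, 0.304]
ee_rot: [2.186, 2.256, 0.0]
ft_force: [0.8, -0.4, 0.4]
grip_width: 0.997
grip_force: 0.0
```

>>> carry_out --series '[[[1,0.5,0,0,0,-0.62,1],[1,0.5,0,0,0,-0.62,1],[1,0.5,0,0,0,-0.62,1],[0,1,0,0,0,0,1],[0,0,0,0,0,0,1]]]'

```text
time: 4.12
tool_pos: [0.466, 0.114, 0.3035]
ee_rot: [-1.968, -2.449, -0.001]
ft_force: [0.5, 0.8, -0.3]
grip_width: 1.001
grip_force: 0.0
```

```bash
cat > go.py <<'E'
# rows needed (units of 25 mm, 0.1 rad) in tool axes for going to xyz, yaw
import sys; from h import *
def rows(x,y,z,yaw):
    o=r.observe(); T=R.from_rotvec(o["ee_rot"]); p=np.array(o["tool_pos"])
    d=T.inv().apply(np.array([x,y,z])-p)/.025
    G=R.from_euler("z",yaw)*R.from_rotvec([np.pi,0,0])
    t=(T.inv()*G).as_rotvec()/.1
    print("t",round(o["time"],2),"at",p.round(4),"shift",d.round(2),"turn",t.round(2),"grip",round(o["grip_width"],3),round(o["grip_force"],1),"F",np.round(o["ft_force"],1))
if __name__=="__main__": rows(*map(float,sys.argv[1:]))
E
python3 go.py .574 .163 .25 1.778
python3 - <<'E'
from m import *
s=r.snapshot("wrist"); save(s,"wrist0"); w=cloud(s)
print(s["xyz"])
for n,p,z,rd in [("bottle",(.574,.163),.099,.03),("pot",(.559,.312),.073,.03),("cuvette",(.559,.235),.05,.015),("red",(.577,.083),.049,.02)]:
    try: print(n,*disc(s,w,p,z,rd,.003))
    except Exception as e: print(n,e)
for n,p,rd in [("64",(.455,.114),.04),("sq",(.445,.193),.03),("50",(.435,.272),.036),("36",(.425,.352),.034)]:
    try: print(n,*hole(s,w,p,rd))
    except Exception as e: print(n,e)
E
```

```text
t 4.12 at [0.466  0.114  0.3035] shift [0.99 4.64 2.14] turn [ 0.   -0.    0.09] grip 1.001 0.0 F [ 0.5  0.8 -0.3]
[0.45333938 0.17896807 0.37314515]
bottle [0.5753 0.1645] [575.3 164.5] [29.1 28.2] 12.4 1494 0.0984
pot attempt to get argmax of an empty sequence
cuvette [0.5594 0.2359] [559.2 235.8] [12.5 12.9] 88.4 305 0.0498
red [0.5778 0.084 ] [578.   84.1] [22.6 22.6] 16.3 574 0.0482
64 [0.4567 0.1161] [457.2 115.2] [70.  70.6] 10.2 6632
sq [0.4467 0.194 ] [446.7 193.5] [30.  29.3] 6.8 1652
50 [0.4407 0.2538] [440.9 251.9] [48.3 14.2] 12.5 1179
36 attempt to get argmax of an empty sequence
```

View pics/wrist0.png

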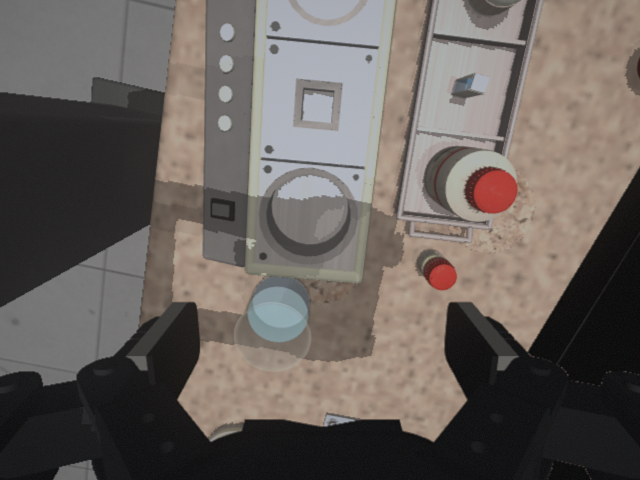

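The wrist view shows the square well at (318,104), the 64 well at (308,208), the bottle's cap at (491,191) and the cuvette at (470,85). It agrees with the top camera to about 1.5 mm.

>>> carry_out --series '[[[0.2,0.94,0,0,0,0.09,1],[0.2,0.94,0,0,0,0,1],[0.2,0.94,0,0,0,0,1],[0.2,0.94,0,0,0,0,1],[0.22,0.92,0,0,0,0,1]]]'

```text
time: 4.58
tool_pos: [0.5738, 0.1612, 0.3041]
ee_rot: [-1.983, -2.436, -0.0]
ft_force: [-0.3, -0.0, -0.0]
grip_width: 1.001
grip_force: 0.0
```

>>> carry_out --series '[[[0,0,1,0,0,0,1],[0,0,1,0,0,0,1],[0,0,1,0,0,0,1],[0,0,1,0,0,0,1],[0,0,0,0,0,0,1]]]'

```text
time: 5.0
tool_pos: [0.5713, 0.1605, 0.1994]
ee_rot: [-1.98, -2.433, 0.008]
ft_force: [-1.2, -0.1, -1.8]
grip_width: 1.001
grip_force: 0.0
```

```bash
python3 go.py .5748 .164 .119 1.778
```

```text
t 5.0 at [0.5713 0.1605 0.1994] shift [0.11 0.19 3.21] turn [-0.07 -0.   -0.03] grip 1.001 0.0 F [-1.2 -0.1 -1.8]
```

>>> carry_out --series '[[[0.11,0.19,0.9,-0.07,0,-0.03,1],[0,0,0.9,0,0,0,1],[0,0,0.9,0,0,0,1],[0,0,0.5,0,0,0,1],[0,0,0,0,0,0,1]]]'

```text
time: 5.42
tool_pos: [0.5769, 0.1646, 0.1225]
ee_rot: [1.978, 2.438, 0.005]
ft_force: [-0.5, -0.6, -0.4]
grip_width: 0.998
grip_force: 0.0
```

```bash
python3 go.py .5748 .164 .119 1.778
```

```text
t 5.42 at [0.5769 0.1646 0.1225] shift [-0.01 -0.09  0.14] turn [ 0.04 -0.    0.  ] grip 0.998 0.0 F [-0.5 -0.6 -0.4]
```

>>> carry_out --series '[[[0,-0.09,0.1,0.04,0,0,1],[0,0,0,0,0,0,0],[0,0,0,0,0,0,0],[0,0,0,0,0,0,0],[0,0,0,0,0,0,0]]]' --squeeze 40

```text
time: 5.83
tool_pos: [0.5758, 0.1647, 0.1229]
ee_rot: [1.977, 2.438, 0.006]
ft_force: [-2.2, 0.8, 8.9]
grip_width: 0.598
grip_force: 40.9
```

>>> carry_out --series '[[[0,0,0,0,0,0,0],[0,0,0,0,0,0,0],[0,0,0,0,0,0,0]]]'

```text
time: 6.08
tool_pos: [0.5759, 0.1646, 0.1229]
ee_rot: [1.977, 2.438, 0.006]
ft_force: [-3.3, -0.7, 8.5]
grip_width: 0.596
grip_force: 40.9
```

```bash
python3 go.py .5748 .164 .22 1.778
```

```text
t 6.08 at [0.5759 0.1646 0.1229] shift [-0.02 -0.03 -3.88] turn [0.05 0.   0.01] grip 0.596 40.9 F [-3.3 -0.7  8.5]
```

>>> carry_out --series '[[[0,0,-0.5,0,0,0,0],[0,0,-0.9,0,0,0,0],[0,0,-0.9,0,0,0,0],[0,0,-0.9,0,0,0,0],[0,0,-0.8,0.05,0,0,0]]]'

```text
time: 6.5
tool_pos: [0.5751, 0.1646, 0.2242]
ee_rot: [-1.979, -2.44, 0.0]
ft_force: [1.0, -1.1, -0.6]
grip_width: 0.595
grip_force: 42.3
```

>>> carry_out --series '[[[0,0,0,0,0,0,0],[0,0,0,0,0,0,0]]]'

```text
time: 6.67
tool_pos: [0.5755, 0.1646, 0.2235]
ee_rot: [1.978, 2.44, 0.001]
ft_force: [-0.4, 0.3, -2.5]
grip_width: 0.6
grip_force: 42.5
```

```bash
python3 go.py .4563 .1142 .22 1.778
```

```text
t 6.67 at [0.5755 0.1646 0.2235] shift [-0.99 -5.08  0.13] turn [0.01 0.   0.01] grip 0.6 42.5 F [-0.4  0.3 -2.5]
```

>>> carry_out --series '[[[-0.1,-0.5,0,0,0,0,0],[-0.18,-0.92,0,0,0,0,0],[-0.18,-0.92,0,0,0,0,0],[-0.18,-0.92,0,0,0,0,0],[-0.18,-0.92,0,0,0,0,0]]]'

```text
time: 7.08
tool_pos: [0.4757, 0.1225, 0.2209]
ee_rot: [-1.977, -2.438, 0.004]
ft_force: [1.0, -0.3, -0.2]
grip_width: 0.595
grip_force: 42.4
```

>>> carry_out --series '[[[-0.17,-0.9,0,0,0,0,0],[0,0,0,0,0,0,0],[0,0,0,0,0,0,0]]]'

```text
time: 7.33
tool_pos: [0.4553, 0.1139, 0.2217]
ee_rot: [-1.979, -2.439, 0.002]
ft_force: [0.2, -0.1, -0.4]
grip_width: 0.597
grip_force: 42.4
```

```bash
python3 go.py .4563 .1142 .155 1.778
python3 - <<'E'
from m import *
s=r.snapshot("top"); w=cloud(s)
for z in [.2]: 
    m=(abs(w[...,0]-.456)<.02)&(abs(w[...,1]-.114)<.02); print("n",m.sum())
s=r.snapshot("scene"); save(s,"scene1")
E
```

```text
t 7.33 at [0.4553 0.1139 0.2217] shift [0.01 0.05 2.67] turn [-0.02 -0.    0.  ] grip 0.597 42.4 F [ 0.2 -0.1 -0.4]
n 2934
```

View pics/scene1.png

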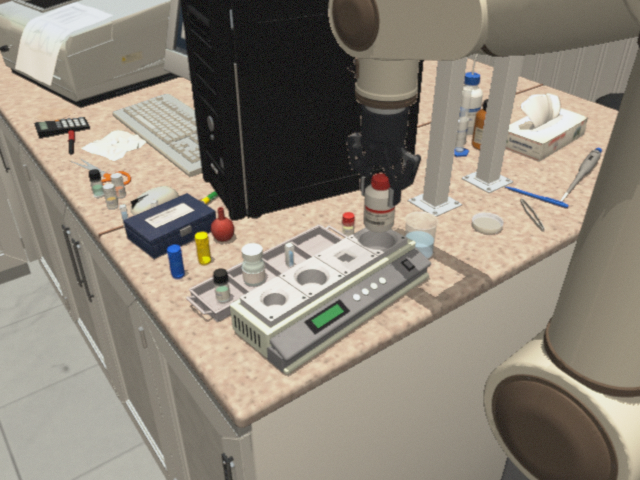

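The bottle hangs upright over the 64 well, at about (379,205).

>>> carry_out --series '[[[0,0.05,0.4,-0.02,0,0,0],[0,0,0.5,0,0,0,0],[0,0,0.5,0,0,0,0],[0,0,0.5,0,0,0,0],[0,0,0.4,0,0,0,0]]]'

```text
time: 7.85
tool_pos: [0.4572, 0.1145, 0.1622]
ee_rot: [-1.978, -2.439, 0.002]
ft_force: [0.1, -0.1, -0.3]
grip_width: 0.596
grip_force: 42.5
```

>>> carry_out --series '[[[0,0,0.2,0,0,0,0],[0,0,0,0,0,0,0]]]'

```text
time: 8.02
tool_pos: [0.457, 0.1144, 0.1577]
ee_rot: [-1.978, -2.439, 0.002]
ft_force: [0.1, -0.8, -1.6]
grip_width: 0.595
grip_force: 42.5
```

```bash
python3 go.py .4563 .1142 .154 1.778
```

```text
t 8.02 at [0.457  0.1144 0.1577] shift [-0.   -0.03  0.15] turn [-0.02 -0.    0.01] grip 0.595 42.5 F [ 0.1 -0.8 -1.6]
```

>>> carry_out --series '[[[0,-0.02,0.1,-0.02,0,0,0],[0,0,0.05,0,0,0,0],[0,0,0,0,0,0,0.75],[0,0,0,0,0,0,1],[0,0,0,0,0,0,1]]]'

```text
time: 8.43
tool_pos: [0.4569, 0.1142, 0.1558]
ee_rot: [1.978, 2.439, 0.003]
ft_force: [0.6, 0.2, -0.4]
grip_width: 0.985
grip_force: 0.0
```

>>> carry_out --series '[[[0,0,0,0,0,0,1],[0,0,-0.5,0,0,0,1],[0,0,-1,0,0,0,1],[0,0,-1,0,0,0,1],[0,0,-1,0,0,0,1]]]'

```text
time: 8.85
tool_pos: [0.4564, 0.1142, 0.2441]
ee_rot: [1.978, 2.439, 0.002]
ft_force: [0.9, 0.4, 0.2]
grip_width: 0.999
grip_force: 0.0
```

```bash
python3 go.py .559 .312 .24 1.778
python3 - <<'E'
from m import *
s=r.snapshot("scene"); save(s,"scene2"); w=cloud(s)
print(disc(s,w,(.456,.115),.130,.03))
s=r.snapshot("wrist"); w=cloud(s); print(disc(s,w,(.456,.115),.130,.03,.003))
E
```

```text
t 8.85 at [0.4564 0.1142 0.2441] shift [6.89 5.65 0.18] turn [ 0.02 -0.    0.01] grip 0.999 0.0 F [0.9 0.4 0.2]
(array([0.4524, 0.1178]), array([452.4, 117.5]), array([27.8, 36. ]), 49.9, 163, 0.1294)
(array([0.4583, 0.1149]), array([458.5, 115. ]), array([28.7, 29.2]), 11.8, 2697, 0.1294)
```

>>> carry_out --series '[[[0.7,0.6,0,0.02,0,0,1],[0.75,0.6,0,0,0,0,1],[0.75,0.6,0,0,0,0,1],[0.75,0.6,0,0,0,0,1],[0.75,0.6,0,0,0,0,1]]]'

```text
time: 9.37
tool_pos: [0.5112, 0.2213, 0.2425]
ee_rot: [-1.979, -2.44, 0.0]
ft_force: [0.9, 0.3, 0.3]
grip_width: 0.999
grip_force: 0.0
```

```bash

python3 - <<'E'
from m import *
s=r.snapshot("wrist"); w=cloud(s)
for n,p,z,rd in [("pot",(.56,.312),.073,.03),("vial",(.545,.383),.065,.02),("cuvette",(.559,.235),.05,.015)]:
    try: print(n,*disc(s,w,p,z,rd,.003))
    except Exception as e: print(n,e)
for n,p,rd in [("sq",(.445,.193),.03),("50",(.435,.272),.036),("36",(.425,.352),.034)]:
    try: print(n,*hole(s,w,p,rd))
    except Exception as e: print(n,e)
E
python3 go.py .56 .3122 .24 1.778
```

```text
pot [0.5604 0.313 ] [560.5 312.6] [36. 36.] 33.9 3506 0.0725
vial attempt to get argmax of an empty sequence
cuvette [0.5597 0.2367] [559.6 236.8] [12.5 12.7] 88.5 342 0.0497
sq [0.4472 0.1952] [446.9 194.7] [30.2 29.6] 7.6 1967
50 [0.4369 0.2741] [436.9 273.4] [56.6 56.1] 79.3 7869
36 [0.4307 0.3355] [431.1 334.8] [28.1  6.1] 11.9 510
t 9.42 at [0.5124 0.224  0.2422] shift [3.06 2.59 0.09] turn [ 0.   -0.01  0.02] grip 0.997 0.0 F [-3.   0.7 -2. ]
```

>>> carry_out --series '[[[0.76,0.65,0,0,0,0.02,1],[0.77,0.65,0,0,0,0,1],[0.77,0.65,0.3,0,0,0,1],[0.76,0.64,0.7,0,0,0,1],[0,0,0.7,0,0,0,1]]]'

```text
time: 9.83
tool_pos: [0.5597, 0.3113, 0.1994]
ee_rot: [1.979, 2.44, 0.003]
ft_force: [0.8, 0.0, 0.2]
grip_width: 1.0
grip_force: 0.0
```

>>> carry_out --series '[[[0,0,0.5,0,0,0,1],[0,0,0,0,0,0,1]]]'

```text
time: 10.0
tool_pos: [0.5575, 0.3079, 0.1845]
ee_rot: [-1.979, -2.436, 0.007]
ft_force: [0.2, -1.1, -0.2]
grip_width: 1.001
grip_force: 0.0
```

```bash
python3 go.py .56 .3124 .115 1.778
```

```text
t 10.0 at [0.5575 0.3079 0.1845] shift [0.16 0.15 2.78] turn [-0.05  0.01 -0.01] grip 1.001 0.0 F [ 0.2 -1.1 -0.2]
```

>>> carry_out --series '[[[0.16,0.15,0.6,-0.05,0,0,1],[0,0,0.7,0,0,0,1],[0,0,0.7,0,0,0,1],[0,0,0.6,0,0,0,1],[0,0,0,0,0,0,1]]]'

```text
time: 10.42
tool_pos: [0.5607, 0.312, 0.1209]
ee_rot: [1.981, 2.436, 0.002]
ft_force: [-0.3, -0.3, -0.4]
grip_width: 0.998
grip_force: 0.0
```

```bash
python3 go.py .56 .3124 .115 1.778
```

```text
t 10.42 at [0.5607 0.312  0.1209] shift [ 0.02 -0.02  0.24] turn [ 0.02  0.01 -0.02] grip 0.998 0.0 F [-0.3 -0.3 -0.4]
```

>>> carry_out --series '[[[0,-0.02,0.22,0.02,0,0,1],[0,0,0,0,0,0,1],[0,0,0,0,0,0,0],[0,0,0,0,0,0,0],[0,0,0,0,0,0,0]]]' --squeeze 30

```text
time: 10.83
tool_pos: [0.5614, 0.313, 0.1184]
ee_rot: [1.98, 2.436, 0.005]
ft_force: [-0.5, -0.0, 0.2]
grip_width: 0.601
grip_force: 0.0
```

>>> carry_out --series '[[[0,0,0,0,0,0,0],[0,0,0,0,0,0,0],[0,0,0,0,0,0,0],[0,0,0,0,0,0,0]]]'

```text
time: 11.17
tool_pos: [0.5613, 0.3131, 0.1181]
ee_rot: [1.98, 2.437, 0.005]
ft_force: [-2.4, 0.3, 6.0]
grip_width: 0.42
grip_force: 29.6
```

```bash
python3 go.py .56 .3124 .205 1.778
```

```text
t 11.17 at [0.5613 0.3131 0.1181] shift [-0.02 -0.04 -3.48] turn [ 0.04 -0.   -0.01] grip 0.42 29.6 F [-2.4  0.3  6. ]
```

>>> carry_out --series '[[[0,0,-0.5,0,0,0,0],[0,0,-0.8,0,0,0,0],[0,0,-0.8,0,0,0,0],[0,0,-0.8,0,0,0,0],[0,0,-0.7,0.04,0,0,0]]]'

```text
time: 11.58
tool_pos: [0.5609, 0.313, 0.2097]
ee_rot: [-1.981, -2.438, -0.0]
ft_force: [0.4, 0.4, -0.6]
grip_width: 0.416
grip_force: 30.0
```

>>> carry_out --series '[[[0,0,0,0,0,0,0]]]'

```text
time: 11.67
tool_pos: [0.5618, 0.3133, 0.2123]
ee_rot: [1.98, 2.437, 0.006]
ft_force: [-0.6, -0.0, -0.3]
grip_width: 0.419
grip_force: 30.1
```

```bash
python3 go.py .436 .2732 .205 1.778
```

```text
t 11.67 at [0.5618 0.3133 0.2123] shift [-0.54 -5.25  0.27] turn [ 0.04 -0.01 -0.01] grip 0.419 30.1 F [-0.6 -0.  -0.3]
```

>>> carry_out --series '[[[-0.05,-0.6,0,0.02,0,0,0],[-0.1,-0.95,0,0,0,0,0],[-0.1,-0.95,0,0,0,0,0],[-0.1,-0.95,0,0,0,0,0],[-0.1,-0.95,0,0,0,0,0]]]'

```text
time: 12.08
tool_pos: [0.4543, 0.279, 0.2076]
ee_rot: [-1.98, -2.436, 0.004]
ft_force: [0.4, 0.3, -0.1]
grip_width: 0.417
grip_force: 30.1
```

>>> carry_out --series '[[[-0.1,-0.85,0,0,0,0,0],[0,0,0,0,0,0,0],[0,0,0,0,0,0,0],[0,0,0,0,0,0,0]]]'

```text
time: 12.42
tool_pos: [0.4356, 0.2727, 0.2081]
ee_rot: [-1.98, -2.437, 0.003]
ft_force: [-0.1, 0.4, -0.8]
grip_width: 0.421
grip_force: 30.2
```

```bash
python3 go.py .436 .2732 .155 1.778
```

```text
t 12.42 at [0.4356 0.2727 0.2081] shift [0.01 0.03 2.12] turn [-0.02 -0.   -0.01] grip 0.421 30.2 F [-0.1  0.4 -0.8]
```

Release height: 0.039 + 0.1151 ≈ 0.154.

>>> carry_out --series '[[[0.01,0.03,0.4,-0.02,0,0,0],[0,0,0.5,0,0,0,0],[0,0,0.5,0,0,0,0],[0,0,0.5,0,0,0,0],[0,0,0.15,0,0,0,0]]]'

```text
time: 12.83
tool_pos: [0.4357, 0.2728, 0.154]
ee_rot: [-1.98, -2.436, 0.005]
ft_force: [-5.1, -1.5, 27.4]
grip_width: 0.418
grip_force: 32.9
```

>>> carry_out --series '[[[0,0,0,0,0,0,0],[0,0,0,0,0,0,0]]]'

```text
time: 13.0
tool_pos: [0.4361, 0.2731, 0.1561]
ee_rot: [-1.981, -2.437, 0.002]
ft_force: [-0.1, -0.5, -0.7]
grip_width: 0.418
grip_force: 30.3
```

```bash
python3 go.py .436 .2732 .1545 1.778
```

```text
t 13.0 at [0.4361 0.2731 0.1561] shift [ 0.01 -0.    0.06] turn [-0.02  0.   -0.01] grip 0.418 30.3 F [-0.1 -0.5 -0.7]
```

>>> carry_out --series '[[[0,0,0.03,0,0,0,0],[0,0,0,0,0,0,0.6],[0,0,0,0,0,0,1],[0,0,0,0,0,0,1],[0,0,0,0,0,0,1]]]'

```text
time: 13.42
tool_pos: [0.4359, 0.273, 0.156]
ee_rot: [-1.981, -2.438, 0.001]
ft_force: [1.1, 0.4, -0.1]
grip_width: 0.959
grip_force: 0.0
```

>>> carry_out --series '[[[0,0,0,0,0,0,1],[0,0,-0.5,0,0,0,1],[0,0,-1,0,0,0,1],[0,0,-1,0,0,0,1],[0,0,-1,0,0,0,1]]]'

```text
time: 13.83
tool_pos: [0.4357, 0.2729, 0.2444]
ee_rot: [-1.981, -2.437, 0.002]
ft_force: [0.4, 0.4, -0.4]
grip_width: 1.0
grip_force: 0.0
```

```bash
python3 - <<'E'
from m import *
s=r.snapshot("wrist"); w=cloud(s)
for n,p,z,rd in [("pot",(.436,.273),.109,.03),("bottle",(.457,.115),.13,.02),("vial",(.545,.383),.065,.02),("cuvette",(.559,.235),.05,.015)]:
    try: print(n,*disc(s,w,p,z,rd,.004))
    except Exception as e: print(n,e)
for n,p,rd in [("36",(.425,.352),.034)]:
    try: print(n,*hole(s,w,p,rd))
    except Exception as e: print(n,e)
E
python3 go.py .5448 .3838 .23 1.778
```

```text
pot [0.4356 0.274 ] [435.6 273.7] [36.1 36. ] 57.2 3573 0.1085
bottle attempt to get argmax of an empty sequence
vial [0.5447 0.3843] [544.6 384. ] [24.  22.7] 11.8 1419 0.0644
cuvette [0.5603 0.2412] [559.3 241. ] [ 5.9 13.1] 87.0 109 0.0494
36 [0.4261 0.3529] [426.1 352.4] [41.8 42.2] 7.2 4517
t 13.88 at [0.4369 0.2735 0.2495] shift [3.43 5.13 0.81] turn [ 0.05 -0.01 -0.01] grip 1.0 0.0 F [0.1 1.2 6.8]
```

>>> carry_out --series '[[[0.5,0.75,0,0.03,0,0,1],[0.6,0.9,0.1,0,0,0,1],[0.6,0.9,0.3,0,0,0,1],[0.6,0.9,0.3,0,0,0,1],[0.6,0.9,0.3,0,0,0,1]]]'

```text
time: 14.3
tool_pos: [0.5283, 0.3672, 0.2175]
ee_rot: [-1.98, -2.436, 0.004]
ft_force: [-0.6, -0.3, -0.1]
grip_width: 0.998
grip_force: 0.0
```

>>> carry_out --series '[[[0.53,0.78,0.3,0,0,0,1],[0,0,0.9,0,0,0,1],[0,0,0.7,0,0,0,1],[0,0,0,0,0,0,1],[0,0,0,0,0,0,1]]]'

```text
time: 14.72
tool_pos: [0.5434, 0.383, 0.1698]
ee_rot: [-1.979, -2.436, 0.007]
ft_force: [-0.2, 0.7, 0.8]
grip_width: 0.997
grip_force: 0.0
```

```bash
python3 go.py .5446 .3838 .11 1.778
```

```text
t 14.72 at [0.5434 0.383  0.1698] shift [0.02 0.07 2.39] turn [-0.06  0.   -0.01] grip 0.997 0.0 F [-0.2  0.7  0.8]
```

>>> carry_out --series '[[[0.02,0.07,0.5,-0.06,0,0,1],[0,0,0.6,0,0,0,1],[0,0,0.6,0,0,0,1],[0,0,0.5,0,0,0,1],[0,0,0,0,0,0,1]]]'

```text
time: 15.13
tool_pos: [0.5448, 0.3836, 0.1141]
ee_rot: [1.981, 2.438, -0.0]
ft_force: [0.8, -0.4, -1.3]
grip_width: 1.002
grip_force: 0.0
```

>>> carry_out --series '[[[0,0,0,0,0,0,1]]]'

```text
time: 15.22
tool_pos: [0.5454, 0.384, 0.1161]
ee_rot: [1.981, 2.437, 0.003]
ft_force: [-0.5, -0.0, 0.6]
grip_width: 1.002
grip_force: 0.0
```

```bash
python3 go.py .5446 .3838 .11 1.778
```

```text
t 15.22 at [0.5454 0.384  0.1161] shift [-0.   -0.03  0.24] turn [ 0.02 -0.   -0.01] grip 1.002 0.0 F [-0.5 -0.   0.6]
```

>>> carry_out --series '[[[0,-0.03,0.22,0.02,0,0,1],[0,0,0,0,0,0,0.5],[0,0,0,0,0,0,0],[0,0,0,0,0,0,0],[0,0,0,0,0,0,0]]]' --squeeze 25

```text
time: 15.63
tool_pos: [0.5447, 0.384, 0.1103]
ee_rot: [1.981, 2.438, 0.001]
ft_force: [1.0, -0.7, 0.3]
grip_width: 0.451
grip_force: 0.0
```

>>> carry_out --series '[[[0,0,0,0,0,0,0],[0,0,0,0,0,0,0],[0,0,0,0,0,0,0],[0,0,0,0,0,0,0],[0,0,0,0,0,0,0]]]'

```text
time: 16.05
tool_pos: [0.5447, 0.3839, 0.1102]
ee_rot: [1.981, 2.438, 0.001]
ft_force: [-0.8, -0.7, 5.4]
grip_width: 0.269
grip_force: 24.9
```

>>> carry_out --series '[[[0,0,0,0,0,0,0],[0,0,0,0,0,0,0]]]'

```text
time: 16.22
tool_pos: [0.5447, 0.3839, 0.1102]
ee_rot: [1.981, 2.438, 0.001]
ft_force: [-1.1, -1.0, 5.1]
grip_width: 0.27
grip_force: 24.9
```

```bash
python3 go.py .5446 .3838 .195 1.778
```

```text
t 16.22 at [0.5447 0.3839 0.1102] shift [-0.   -0.   -3.39] turn [ 0.01 -0.   -0.01] grip 0.27 24.9 F [-1.1 -1.   5.1]
```

>>> carry_out --series '[[[0,0,-0.5,0,0,0,0],[0,0,-0.8,0,0,0,0],[0,0,-0.8,0,0,0,0],[0,0,-0.8,0,0,0,0],[0,0,-0.7,0,0,0,0]]]'

```text
time: 16.63
tool_pos: [0.5446, 0.3838, 0.202]
ee_rot: [1.981, 2.438, 0.001]
ft_force: [0.4, 0.2, -0.1]
grip_width: 0.269
grip_force: 24.7
```

>>> carry_out --series '[[[0,0,0,0,0,0,0],[0,0,0,0,0,0,0]]]'

```text
time: 16.8
tool_pos: [0.5448, 0.384, 0.2013]
ee_rot: [1.981, 2.438, 0.003]
ft_force: [0.1, -0.2, -0.1]
grip_width: 0.275
grip_force: 24.7
```

```bash
python3 go.py .4258 .3525 .20 1.778
```

```text
t 16.8 at [0.5448 0.384  0.2013] shift [-0.26 -4.92  0.04] turn [ 0.02 -0.01 -0.01] grip 0.275 24.7 F [ 0.1 -0.2 -0.1]
```

>>> carry_out --series '[[[-0.02,-0.5,0,0,0,0,0],[-0.05,-0.9,0,0,0,0,0],[-0.05,-0.9,0,0,0,0,0],[-0.05,-0.9,0,0,0,0,0],[-0.05,-0.9,0,0,0,0,0]]]'

```text
time: 17.22
tool_pos: [0.444, 0.3569, 0.1988]
ee_rot: [-1.981, -2.437, 0.002]
ft_force: [0.4, 1.1, -0.3]
grip_width: 0.272
grip_force: 24.7
```

>>> carry_out --series '[[[-0.04,-0.82,0,0,0,0,0],[0,0,0,0,0,0,0],[0,0,0,0,0,0,0],[0,0,0,0,0,0,0]]]'

```text
time: 17.55
tool_pos: [0.4258, 0.3524, 0.1996]
ee_rot: [-1.981, -2.438, 0.0]
ft_force: [1.5, 0.6, -0.8]
grip_width: 0.27
grip_force: 24.7
```

```bash
python3 go.py .4258 .3525 .1515 1.778; python3 - <<'E'
from m import *
s=r.snapshot("scene"); save(s,"scene3")
E
```

```text
t 17.55 at [0.4258 0.3524 0.1996] shift [0.   0.   1.92] turn [-0.    0.   -0.01] grip 0.27 24.7 F [ 1.5  0.6 -0.8]
```

View pics/scene3.png

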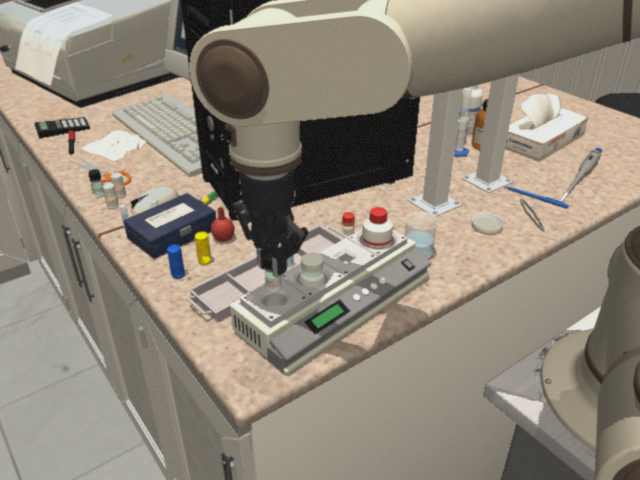

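The bottle (378,230) and the pot (313,268) are seated, and the vial hangs over its well at (273,290).

>>> carry_out --series '[[[0,0,0.4,0,0,0,0],[0,0,0.4,0,0,0,0],[0,0,0.4,0,0,0,0],[0,0,0.4,0,0,0,0],[0,0,0.22,0,0,0,0]]]'

```text
time: 18.02
tool_pos: [0.4251, 0.352, 0.1521]
ee_rot: [-1.981, -2.437, 0.003]
ft_force: [0.0, 0.3, -0.3]
grip_width: 0.271
grip_force: 24.7
```

>>> carry_out --series '[[[0,0,0,0,0,0,0],[0,0,0,0,0,0,0]]]'

```text
time: 18.18
tool_pos: [0.4255, 0.3523, 0.154]
ee_rot: [-1.981, -2.438, 0.001]
ft_force: [-0.1, -0.1, 0.3]
grip_width: 0.27
grip_force: 24.7
```

```bash
python3 go.py .4258 .3525 .1515 1.778
```

```text
t 18.18 at [0.4255 0.3523 0.154 ] shift [0.01 0.01 0.1 ] turn [-0.01  0.   -0.01] grip 0.27 24.7 F [-0.1 -0.1  0.3]
```

>>> carry_out --series '[[[0.01,0.01,0.08,0,0,0,0],[0,0,0,0,0,0,0],[0,0,0,0,0,0,0.5],[0,0,0,0,0,0,1],[0,0,0,0,0,0,1]]]'

```text
time: 18.6
tool_pos: [0.4258, 0.3527, 0.1526]
ee_rot: [1.981, 2.438, 0.001]
ft_force: [0.0, -0.3, -0.5]
grip_width: 0.686
grip_force: 0.0
```

>>> carry_out --series '[[[0,0,0,0,0,0,1],[0,0,0,0,0,0,1],[0,0,-0.5,0,0,0,1],[0,0,-1,0,0,0,1],[0,0,-1,0,0,0,1]]]'

```text
time: 19.02
tool_pos: [0.4254, 0.3524, 0.2151]
ee_rot: [-1.981, -2.438, 0.003]
ft_force: [0.5, 0.5, 1.2]
grip_width: 1.004
grip_force: 0.0
```

>>> carry_out --series '[[[-0.6,0.45,-0.5,0,0,0,1],[-1,0.75,0,0,0,0,1],[-1,0.75,0,0,0,0,1],[-1,0.75,0,0,0,0,1],[0,0,0,0,0,0,1]]]'

```text
time: 19.43
tool_pos: [0.5133, 0.2752, 0.2272]
ee_rot: [1.984, 2.434, -0.0]
ft_force: [0.1, -0.3, -0.3]
grip_width: 1.0
grip_force: 0.0
```

```bash
python3 - <<'E'
from m import *
for c in ["top","scene","wrist"]:
  s=r.snapshot(c); w=cloud(s); print(c)
  if c=="wrist": save(s,"wrist4"); np.save("w4.npy",w)
  for n,p,z,rd in [("vial",(.425,.353),.106,.02),("pot",(.436,.273),.109,.03),("cuvette",(.559,.236),.05,.013)]:
    try: print(n,*disc(s,w,p,z,rd,.004))
    except Exception as e: print(n,e)
  for n,p,rd in [("sq",(.446,.194),.03)]:
    try: print(n,*hole(s,w,p,rd))
    except Exception as e: print(n,e)
E
python3 go.py .559 .2357 .23 1.778
```

```text
top
vial [0.4262 0.352 ] [426.3 352.1] [22.5 20.5] 88.5 172 0.1054
pot [0.4303 0.271 ] [429.6 270.8] [25.8 36. ] 10.3 304 0.1088
cuvette attempt to get argmax of an empty sequence
sq [0.4417 0.2031] [441.8 204. ] [25.4 10.4] 20.4 73
scene
vial [0.423  0.3552] [422.6 355.4] [22.  24.3] 53.8 132 0.1057
pot [0.4317 0.2747] [431.  275.9] [35.4 40.1] 53.8 276 0.109
cuvette [0.5564 0.2378] [555.9 238.1] [14.  18.6] 85.4 44 0.0496
sq [0.443  0.1961] [444.2 195.2] [28.7 28. ] 8.0 145
wrist
vial [0.4286 0.3534] [428.7 353.3] [23.3 23. ] 5.2 2469 0.1053
pot [0.4367 0.2741] [436.6 273.8] [36.9 35.7] 53.5 4404 0.1085
cuvette [0.5597 0.2375] [559.5 237.5] [13.5 12.9] 88.2 361 0.0496
sq [0.4562 0.1955] [457.3 196.2] [31.1 13.6] 84.6 652
t 19.58 at [0.5101 0.2782 0.2272] shift [-2.06  1.57 -0.11] turn [-0.   -0.   -0.02] grip 0.998 0.0 F [ 0.5 -0.3 -0.3]
```

View pics/wrist4.png

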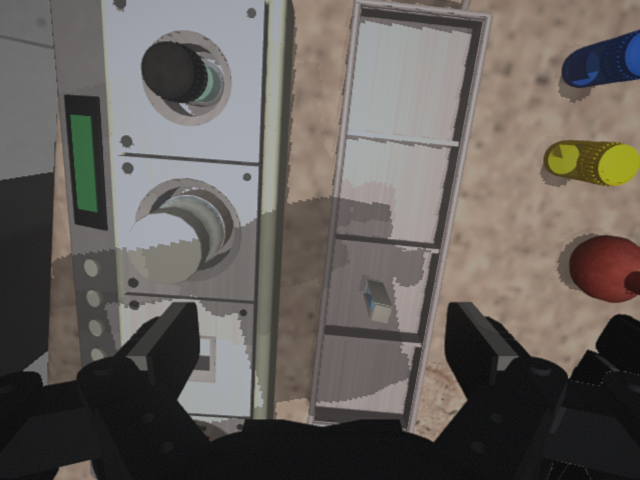

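The wrist view shows the vial (175,70) and the pot (175,240) seated. The cuvette at (372,298) is turned relative to the rack: its faces lie at about -0.03 rad in the world.

>>> carry_out --series '[[[-0.5,0.4,0,0,0,0.8,1],[-0.5,0.4,0,0,0,0.8,1],[-0.5,0.4,0,0,0,0.77,1],[0,0,0.5,0,0,0,1],[0,0,0,0,0,0,1]]]'

```text
time: 20.0
tool_pos: [0.5436, 0.2452, 0.2128]
ee_rot: [-2.253, -2.187, 0.003]
ft_force: [-0.1, 0.2, -1.3]
grip_width: 0.998
grip_force: 0.0
```

>>> carry_out --series '[[[0,0,0,0,0,0,1]]]'

```text
time: 20.08
tool_pos: [0.5435, 0.2457, 0.2141]
ee_rot: [-2.252, -2.189, 0.002]
ft_force: [0.6, -0.4, -0.1]
grip_width: 0.998
grip_force: 0.0
```

```bash
python3 go.py .559 .236 .101 1.541; python3 - <<'E'
from m import *
s=r.snapshot("wrist"); w=cloud(s)
print(disc(s,w,(.559,.236),.05,.013,.004))
E
```

```text
t 20.08 at [0.5435 0.2457 0.2141] shift [-0.37  0.64  4.52] turn [-0.02  0.    0.01] grip 0.998 0.0 F [ 0.6 -0.4 -0.1]
(array([0.5602, 0.2372]), array([560.2, 237.3]), array([12.6, 12. ]), 89.0, 427, 0.0496)
```

>>> carry_out --series '[[[-0.37,0.66,0.4,-0.02,0,0.01,1],[0,0,0.8,0,0,0,1],[0,0,0.8,0,0,0,1],[0,0,0.8,0,0,0,1],[0,0,0.6,0,0,0,1]]]'

```text
time: 20.55
tool_pos: [0.5601, 0.2359, 0.1287]
ee_rot: [2.254, 2.187, 0.001]
ft_force: [-0.8, -0.8, -0.1]
grip_width: 0.999
grip_force: 0.0
```

>>> carry_out --series '[[[0,0,0.4,0,0,0,1],[0,0,0,0,0,0,1],[0,0,0,0,0,0,1]]]'

```text
time: 20.8
tool_pos: [0.5608, 0.2357, 0.1203]
ee_rot: [2.255, 2.186, 0.002]
ft_force: [0.0, -0.7, 0.7]
grip_width: 0.996
grip_force: 0.0
```

```bash
python3 go.py .5595 .236 .101 1.541
```

```text
t 20.8 at [0.5608 0.2357 0.1203] shift [ 0.01 -0.05  0.77] turn [ 0.02 -0.   -0.01] grip 0.996 0.0 F [ 0.  -0.7  0.7]
```

>>> carry_out --series '[[[0,-0.05,0.4,0.02,0,0,1],[0,0,0.36,0,0,0,1],[0,0,0,0,0,0,1],[0,0,0,0,0,0,0.5],[0,0,0,0,0,0,0.5]]]' --squeeze 20

```text
time: 21.22
tool_pos: [0.5598, 0.2352, 0.1011]
ee_rot: [2.257, 2.186, 0.0]
ft_force: [0.2, 1.2, -0.1]
grip_width: 0.75
grip_force: 0.0
```

```bash
python3 go.py .5595 .236 .101 1.541
```

```text
t 21.22 at [0.5598 0.2352 0.1011] shift [ 0.03 -0.01  0.  ] turn [ 0.   -0.   -0.02] grip 0.75 0.0 F [ 0.2  1.2 -0.1]
```

>>> carry_out --series '[[[0,0,0,0,0,0,0.4],[0,0,0,0,0,0,0.3],[0,0,0,0,0,0,0.25],[0,0,0,0,0,0,0.2],[0,0,0,0,0,0,0.15]]]'

```text
time: 21.63
tool_pos: [0.5598, 0.2352, 0.101]
ee_rot: [2.257, 2.186, 0.0]
ft_force: [-0.5, -0.4, 0.9]
grip_width: 0.152
grip_force: 8.6
```

>>> carry_out --series '[[[0,0,0,0,0,0,0.1],[0,0,0,0,0,0,0],[0,0,0,0,0,0,0],[0,0,0,0,0,0,0],[0,0,0,0,0,0,0]]]'

```text
time: 22.05
tool_pos: [0.5598, 0.2353, 0.101]
ee_rot: [2.257, 2.186, 0.001]
ft_force: [-0.0, -0.7, 4.0]
grip_width: 0.149
grip_force: 21.0
```

```bash
python3 go.py .5595 .236 .195 1.541
```

```text
t 22.05 at [0.5598 0.2353 0.101 ] shift [ 0.03 -0.01 -3.76] turn [ 0.   -0.   -0.02] grip 0.149 21.0 F [-0.  -0.7  4. ]
```

>>> carry_out --series '[[[0,0,-0.5,0,0,0,0],[0,0,-0.8,0,0,0,0],[0,0,-0.9,0,0,0,0],[0,0,-0.9,0,0,0,0],[0,0,-0.7,0,0,0,0]]]'

```text
time: 22.47
tool_pos: [0.5598, 0.2353, 0.1985]
ee_rot: [2.256, 2.185, 0.002]
ft_force: [0.8, 0.1, -0.3]
grip_width: 0.15
grip_force: 20.5
```

>>> carry_out --series '[[[0,0,0,0,0,-0.8,0],[0,0,0,0,0,-0.76,0],[0,0,0,0,0,0,0],[0,0,0,0,0,0,0]]]'

```text
time: 22.8
tool_pos: [0.5596, 0.2352, 0.1963]
ee_rot: [-2.082, -2.352, -0.0]
ft_force: [-0.0, -0.4, -0.8]
grip_width: 0.148
grip_force: 20.5
```

```bash
python3 go.py .4463 .1935 .195 1.697
```

```text
t 22.8 at [0.5596 0.2352 0.1963] shift [-1.11 -4.7   0.05] turn [ 0.   -0.   -0.05] grip 0.148 20.5 F [-0.  -0.4 -0.8]
```

>>> carry_out --series '[[[-0.13,-0.5,0,0,0,-0.05,0],[-0.2,-0.85,0,0,0,0,0],[-0.2,-0.85,0,0,0,0,0],[-0.2,-0.85,0,0,0,0,0],[-0.2,-0.85,0,0,0,0,0]]]'

```text
time: 23.22
tool_pos: [0.4649, 0.1993, 0.1957]
ee_rot: [-2.077, -2.357, 0.001]
ft_force: [0.4, -0.5, -0.7]
grip_width: 0.149
grip_force: 20.5
```

>>> carry_out --series '[[[-0.18,-0.8,0,0,0,0,0],[0,0,0,0,0,0,0],[0,0,0,0,0,0,0],[0,0,0,0,0,0,0]]]'

```text
time: 23.55
tool_pos: [0.4472, 0.1928, 0.1962]
ee_rot: [2.075, 2.358, 0.001]
ft_force: [0.5, 0.3, 0.1]
grip_width: 0.153
grip_force: 20.5
```

```bash
python3 go.py .4463 .1937 .15 1.697; python3 - <<'E'
from m import *
s=r.snapshot("scene"); w=cloud(s)
f=s["frame"][190:310,290:430,::-1]
cv2.imwrite("pics/c5.png",cv2.resize(f,None,fx=5,fy=5,interpolation=cv2.INTER_CUBIC))
E
```

```text
t 23.55 at [0.4472 0.1928 0.1962] shift [ 0.04 -0.03  1.85] turn [ 0.01 -0.    0.01] grip 0.153 20.5 F [0.5 0.3 0.1]
```

View pics/c5.png

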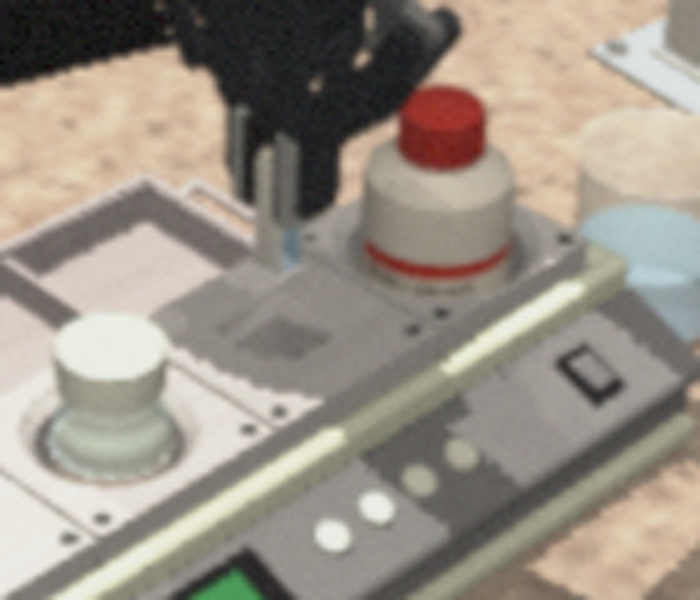

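The crop shows the cuvette upright between the pads at (285,245), behind and above the square well at (285,335).

>>> carry_out --series '[[[0.04,-0.03,0.3,0,0,0,0],[0,0,0.4,0,0,0,0],[0,0,0.4,0,0,0,0],[0,0,0.3,0,0,0,0],[0,0,0,0,0,0,0]]]'

```text
time: 24.02
tool_pos: [0.4452, 0.1934, 0.1585]
ee_rot: [-2.072, -2.358, 0.004]
ft_force: [-0.5, -0.4, -0.1]
grip_width: 0.152
grip_force: 20.5
```

>>> carry_out --series '[[[0,0,0,0,0,0,0],[0,0,0,0,0,0,0]]]'

```text
time: 24.18
tool_pos: [0.446, 0.1936, 0.161]
ee_rot: [-2.074, -2.36, -0.0]
ft_force: [0.1, 0.6, -0.3]
grip_width: 0.144
grip_force: 20.5
```

```bash
python3 go.py .4463 .1937 .15 1.697
```

```text
t 24.18 at [0.446  0.1936 0.161 ] shift [0.   0.01 0.44] turn [ 0.   -0.    0.03] grip 0.144 20.5 F [ 0.1  0.6 -0.3]
```

>>> carry_out --series '[[[0,0.01,0.2,0,0,0.03,0],[0,0,0.2,0,0,0,0],[0,0,0,0,0,0,0],[0,0,0,0,0,0,0]]]'

```text
time: 24.52
tool_pos: [0.4461, 0.1936, 0.1506]
ee_rot: [-2.077, -2.357, 0.0]
ft_force: [-0.2, -0.1, 0.1]
grip_width: 0.151
grip_force: 20.5
```

```bash
python3 go.py .4463 .1937 .15 1.697
```

```text
t 24.52 at [0.4461 0.1936 0.1506] shift [0.   0.01 0.03] turn [-0. -0. -0.] grip 0.151 20.5 F [-0.2 -0.1  0.1]
```

>>> carry_out --series '[[[0,0,0.02,0,0,0,0],[0,0,0,0,0,0,0.25],[0,0,0,0,0,0,0.4],[0,0,0,0,0,0,0.7],[0,0,0,0,0,0,1]]]'

```text
time: 24.93
tool_pos: [0.4461, 0.1936, 0.1504]
ee_rot: [-2.077, -2.357, -0.0]
ft_force: [0.0, 0.2, 0.2]
grip_width: 0.67
grip_force: 0.0
```

>>> carry_out --series '[[[0,0,0,0,0,0,1],[0,0,0,0,0,0,1],[0,0,-0.5,0,0,0,1],[0,0,-1,0,0,0,1],[0,0,-1,0,0,0,1]]]'

```text
time: 25.35
tool_pos: [0.4457, 0.1935, 0.2131]
ee_rot: [-2.076, -2.356, 0.002]
ft_force: [0.2, 0.0, 0.2]
grip_width: 0.999
grip_force: 0.0
```

>>> carry_out --series '[[[0,-0.5,-0.9,0,0,0,1],[0,-1,-0.5,0,0,0,1],[0,-0.5,0,0,0,0,1],[0,0,0,0,0,0,1],[0,0,0,0,0,0,1]]]'

```text
time: 25.77
tool_pos: [0.3964, 0.1873, 0.2481]
ee_rot: [2.077, 2.357, 0.001]
ft_force: [-0.4, 0.4, 0.3]
grip_width: 1.0
grip_force: 0.0
```

```bash
python3 - <<'E'
from m import *
for c in ["scene","wrist","top"]:
  s=r.snapshot(c); w=cloud(s); print(c)
  save(s,c+"6")
  for n,p,z,rd in [("cuvette",(.446,.194),.099,.015),("vial",(.425,.353),.106,.02),("pot",(.436,.273),.109,.03),("bottle",(.457,.115),.13,.03),("beaker",(.44,.006),.077,.04),("red",(.577,.084),.049,.02)]:
    try: print(n,*disc(s,w,p,z,rd,.006))
    except Exception as e: print(n,e)
E
python3 go.py .4463 .1937 .15 1.697
```

```text
scene
cuvette [0.4428 0.197 ] [443.1 197.3] [16.4 20.9] 82.7 56 0.0979
vial [0.4217 0.3559] [421.8 356.3] [23.3 26.7] 53.8 153 0.1053
pot [0.4307 0.2756] [430.  276.6] [35.4 42.7] 53.8 299 0.1087
bottle [0.4525 0.1183] [452.  119.2] [26.1 39. ] 48.8 158 0.1296
beaker [0.4474 0.0104] [443.7  15.5] [59.7 64.6] 53.9 183 0.0745
red [0.5738 0.0865] [574.2  86. ] [21.7 26.1] 52.1 84 0.0484
wrist
cuvette [0.4464 0.1957] [446.3 195.6] [13.2 12.7] 7.3 531 0.0985
vial attempt to get argmax of an empty sequence
pot [0.4351 0.273 ] [435.  272.7] [36.1 36.1] 12.2 4670 0.1085
bottle [0.4575 0.1176] [457.3 117.6] [28.4 32.5] 51.3 2127 0.1292
beaker attempt to get argmax of an empty sequence
red attempt to get argmax of an empty sequence
top
cuvette attempt to get argmax of an empty sequence
vial [0.4293 0.354 ] [429.6 354.2] [14.6 23.1] 34.7 107 0.1053
pot [0.4436 0.2742] [444.8 274.5] [14.7 35. ] 15.1 160 0.1085
bottle attempt to get argmax of an empty sequence
beaker [ 0.4527 -0.0005] [451.4   5.4] [60.3 46.5] 30.7 169 0.0751
red [0.5771 0.0826] [576.9  82.5] [20.9 23.1] 87.6 144 0.0488
t 25.92 at [0.397  0.1873 0.2475] shift [0.01 1.99 3.9 ] turn [-0.01  0.   -0.  ] grip 1.006 0.0 F [ 0.1 -0.5 -0. ]
```

View pics/scene6.png

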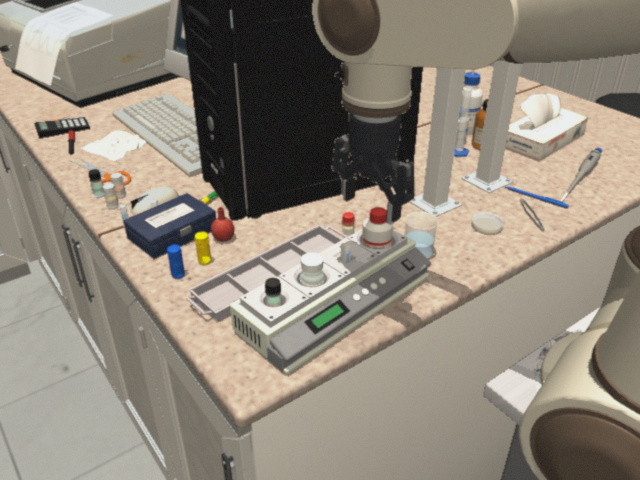

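All four vessels stand in their wells: vial (273,290), pot (313,268), cuvette (347,250) and bottle (378,228). Their top heights match seated values, and the beaker and the red vial have not moved.

```bash
python3 -c "
from rig import r
print(r.finish_job())"
```

```text
the job is handed in; nothing more can be done
None
```

All four vessels are in their own wells, loaded in the order bottle, pot, vial, cuvette, and the job was handed in at about 26 s. The last pictures showed every vessel seated and the beaker and short vial unmoved; the hand-in itself gave no verdict.

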